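# Unload a latched module test fixture

## Task

The test run is over: first turn the supply's black knob fully anticlockwise to off, and only then unlock the white fixture by swinging its red keeper right aside, drawing the yellow bolt fully back and sliding the clear cover fully open. Take only the top tray from the nested stack, leaving the other two where they are, set it centred and square on the grey mat with the yellow corners, and put every module from the bay into it, each standing upright flat on the tray's floor. Finally slide the empty fixture's cover fully shut and push the bolt fully home, with nothing else on the bench disturbed.

Things in the scene. Friction and masses are not known exactly. Their poses are not given: they have to be found in the camera images.
- fixture: fixed white test fixture. Origin at table level under the centre of its open bay; +x away from the robot. Bay inside 160 (x) by 200 (y) mm, floor at 10 mm, walls 30 mm high with 62 mm front corner posts. Behind (x 105 to 285) a grey housing 62 mm high. Right (y -110 to -265, x -30 to 55) a grey ledge, top at 40 mm, with bolt, keeper, bolt guide (36 by 18 mm, top at 68, centre x 20, y -145)
- cover (a joint): clear sliding cover over the bay, 8 mm thick, top 72 mm above the table: 0 = shut, grows to 0.19 m as it slides along the fixture's +x, back over the housing. Drags with about 2.5 N. A lug on its right edge is blocked by the bolt's tip while the bolt is home
- cover_handle (a point): grip point on the cover's blue upright handle: a plate 14 mm thick (fixture x), 90 mm long (fixture y), 36 mm tall on the cover, top 12 mm above this point. Axes as the fixture's
- bolt (a joint): sliding steel bolt, the second latch: 0 = home (locks the cover), grows to 0.026 m fully withdrawn along the fixture's -y. Drags with about 2 N. It cannot be withdrawn while the keeper is closed, and can only be pushed home with the cover shut or nearly so
- bolt_tab (a point): grip point on the bolt's yellow upright tab: 24 mm (fixture x) by 14 mm (fixture y), top 13 mm above this point, bottom 33 mm below it. The guide block is 11 mm from its +y face when home: pinch it along the fixture's x. Axes as the fixture's
- keeper (a joint): red keeper bar, the first catch: 0 = closed (its long end points along the fixture's +y at the yellow tab and blocks it), grows to 1.57 rad as it swings anticlockwise seen from above, until the long end points to the fixture's -x. Stays where left; needs about 0.05 N m. The bolt is free once it is past about 1.2
- keeper_grip (a point): grip point on the keeper's vertical pivot axis: bar 14 mm thick (own x), along its own y from -20 to +48 mm, 34 mm tall, top 10 mm above this point. Turns with the bar
- power_knob (a joint): black rotary knob of the supply's remote: 0 = fully anticlockwise end stop (off), grows clockwise seen from above to 2.6 rad. Needs about 0.03 N m
- power_knob_grip (a point): grip point on the knob's axis: upright bar 14 mm thick (own y), 42 mm long (own x), top 7 mm above this point, 32 mm tall. Turns with the knob; the white mark is on its -x end
- pod: cream remote-control box with the knob on top, fixed, 90 by 90 by 40 mm. Origin under its centre
- mat: fixed grey mat with yellow corner marks, 220 (x) by 150 (y) by 3 mm. Origin under its centre
- tray_a: blue tray, top one of a nested stack of three. 210 (x) by 140 (y) mm outside, 58 mm high, 0.14 kg. Origin under its centre. Foot 21 mm high, flat floor 182 by 112 mm at 24 mm, walls slope out up to 42 mm, then a vertical lip, 3 mm thick, all round from 42 to 58 mm: pinch it there. Nested trays stand 24 mm apart: fingers reaching deeper than 24 mm below the rim also grip the next tray
- tray_b: identical blue tray, second in the stack
- tray_c: identical blue tray, bottom of the stack, standing on a 3 mm wooden pad of 220 by 150 mm
- module0: aluminium power module in the bay (2 to 4 are present), 0.22 kg: base 46 (x) by 60 (y) by 22 mm, on it a dark upright fin 12 mm thick (x), 50 mm long (y), from 22 to 46 mm high, to grip it by. Origin under its centre
- module1: aluminium power module in the bay (2 to 4 are present), 0.22 kg: base 46 (x) by 60 (y) by 22 mm, on it a dark upright fin 12 mm thick (x), 50 mm long (y), from 22 to 46 mm high, to grip it by. Origin under its centre
- module2: aluminium power module in the bay (2 to 4 are present), 0.22 kg: base 46 (x) by 60 (y) by 22 mm, on it a dark upright fin 12 mm thick (x), 50 mm long (y), from 22 to 46 mm high, to grip it by. Origin under its centre
- module3: aluminium power module in the bay (2 to 4 are present), 0.22 kg: base 46 (x) by 60 (y) by 22 mm, on it a dark upright fin 12 mm thick (x), 50 mm long (y), from 22 to 46 mm high, to grip it by. Origin under its centre
- screwdriver: screwdriver 150 mm long, lying on the bench, bystander
- tape_roll: yellow roll of tape, 72 mm across, 24 mm high, bystander
- multimeter: green hand multimeter 150 by 75 by 34 mm, bystander
- spray_bottle: blue bottle, 54 mm across, 150 mm high, bystander
- mug: white mug, 80 mm across, 90 mm high, bystander
- bracket: aluminium angle bracket 200 by 50 by 40 mm, bystander
Not all that is in view belongs to the job. What is shaped like the pod but blue or green is not meant.

How it is judged:
By the outcome, as a careful person would: the job done as asked, in the order asked, and still so for the second after the job is handed in, with the robot touching nothing.
Of module0, module1, module2, module3 only 2 to 4 are there at a start; the rules pass over those that are not, and their reading is None.
At some moment in a run one of module0, module1, module2, module3 may be knocked a few centimetres aside while the robot is not near it.
It also fails if it takes over 210 s, if anything falls off the work surface, if the arm or the gripper's body presses on something with over 40 N, if the wrist force passes 120 N, or if a joint passes its speed limit or range.

## Robot

A 6-joint arm with a two-finger parallel gripper is mounted at the origin on the work surface. World frame = base frame: x ahead of the robot, y to its left, z up, the work surface at z = 0. Lengths are in m, angles in rad, forces in N, time in s.
With the tool pointing down it reaches from about 0.3 to 0.825 m from the base axis. Payload 5.4 kg.
Tool frame: the origin (TCP) lies at the very end of the fingers, on their centre line; the grasp point (between the pads) lies 19 mm behind it; z points along the fingers, y is the line along which they close (so a half turn about z gives the same grasp; the last joint's range is limited). The gripper opens to 92 mm and grips with 3 to 60 N. Pads are 20 mm wide; open, the fingers measure 128 mm over their backs; the gripper's body (75 mm by 189 mm) begins 69 mm behind the grasp point.
Start: joints at [-1.524, 0.158, 1.597, -0, 1.386, -0.21], TCP at [0.146, -0.556, 0.215] pointing down, gripper open.
Joint ranges: [-2.91, 2.91], [-0.94, 2.29], [0.18, 2.7], [-1.29, 4.43], [0.17, 2.64], [-3, 3]. Speed limits (rad/s): [2.57, 2.57, 3.14, 3.14, 3.14, 3.14].

## Interface

Orientations are given as a rotation vector (axis times angle).
In Python, from workcell import bot gives the robot as it stands. Calls block until the motion is done:
- bot.goto(position, orientation): joint-space move of the TCP to a pose.
- bot.line_to(position, rot=None, max_speed=0.15): straight line of the TCP; rot=None keeps the orientation; max_speed is the mean speed in m/s.
- bot.set_joints(angles): joint-space move.
- bot.set_gripper(opening, newtons=None): opening from 0.0 (shut) to 1.0 (fully open); newtons is the grip in N (None keeps the last); returns when the fingers have stopped.
- bot.hold(seconds).
- bot.inverse_kinematics(position, orientation): joint angles nearest the present ones, or None.
- bot.read_camera(name): name is "side" or "top"; returns a dict with "pixels" (420x560x3 uint8, blue, green, red), "fx", "fy", "cx", "cy" (pixels), "R" (3x3) and "t" (3): a world point X has camera coordinates R X + t. Camera axes: x right, y down, z forward; pixel columns grow to the right and rows downward; lengths in m; the calibration is good to about 2 mm. A picture is of the moment at which its call begins. There is no depth.
A pose or a line that the arm cannot do raises bot.MotionError and nothing moves.
- bot.job_done(): hands the job in; it is judged then, once.
Readings, each from a call of its own:
- bot.current_clock(): time.
- bot.current_joints(): joint angles.
- bot.current_joint_vel(): joint speeds.
- bot.current_effort(): joint torques, N m.
- bot.current_ee_pos(): TCP position.
- bot.current_tool_rot(): TCP orientation.
- bot.current_contact_force(): force on the tool from outside, world axes, zero at the start.
- bot.current_ft_torque(): the same for the moment, N m.
- bot.current_opening(): opening from 0.0 (shut) to 1.0 (fully open).
- bot.current_grip_force(): force on a finger pad.
Only numpy, scipy, OpenCV 4.12 (cv2) and the standard library are available. Lean on these libraries where they do the work, as an engineer would, in place of code of your own. Each camera call takes 0.05 s, during which the arm holds its last target. There are 200 camera calls.

## Working session

There is one attempt and no reset: what is moved stays moved. The work goes in short steps, each a Python script; the robot and the scene stay as the last script left them, time stands still between calls to the robot, and variables do not carry over. Pictures are saved under pics/ and viewed, at most 14 in all, crops included, and the job is handed in when it is done.

```bash
ls; mkdir -p pics; python3 - <<'E'
from workcell import bot
import cv2,numpy as np
for n in ("top","side"):
    c=bot.read_camera(n); cv2.imwrite(f"pics/{n}0.png",c["pixels"])
    print(n,c["fx"],c["fy"],c["cx"],c["cy"],np.round(c["R"],4).tolist(),np.round(c["t"],4).tolist(), np.round(-c["R"].T@c["t"],3))
print(bot.current_clock(),bot.current_tool_rot())
E
```

```text
pics
top 500.44321390775127 500.44321390775127 284.74868677845217 215.61974083836725 [[-0.0522, -0.9986, -0.0041], [-0.9758, 0.0519, -0.2125], [0.2124, -0.0071, -0.9772]] [0.0711, 0.5403, 1.1921] [0.278 0.051 1.28 ]
side 418.6205850573665 418.6205850573665 273.8358810966098 211.18719666286336 [[0.9798, -0.1995, 0.0157], [-0.1005, -0.5582, -0.8236], [0.1731, 0.8054, -0.5669]] [-0.507, 0.1329, 1.2888] [ 0.287 -1.065  0.848]
0.1 [-3.11409175e+00 -4.02048460e-01 -1.69757990e-04]
```

View pics/top0.png

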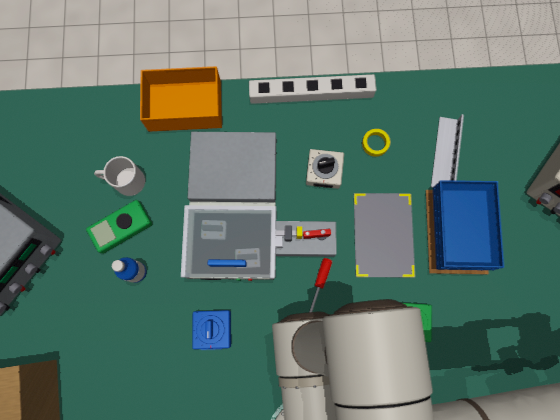

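View pics/side0.png

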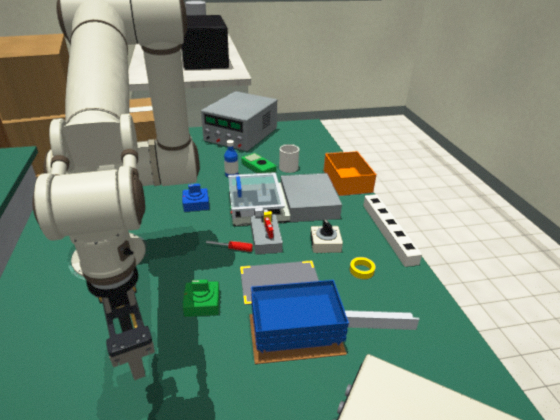

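Candidates for the knob: cream pod at top px (325,168), blue pod (211,329), green pod (418,320). By the description it is the cream one. The mat is at (384,235), the tray stack at (467,225) and the fixture bay at (229,242), with two fins visible at about (213,229) and (247,257). The orange box at (180,100) is not a tray.

```bash
python3 - <<'E'
import cv2
a=cv2.imread("pics/top0.png")
cv2.imwrite("pics/cA.png",cv2.resize(a[140:290,178:344],None,fx=4,fy=4,interpolation=cv2.INTER_CUBIC))
cv2.imwrite("pics/cB.png",cv2.resize(a[172:284,345:510],None,fx=4.8,fy=4.8,interpolation=cv2.INTER_CUBIC))
E
```

```text
(no output)
```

View pics/cA.png

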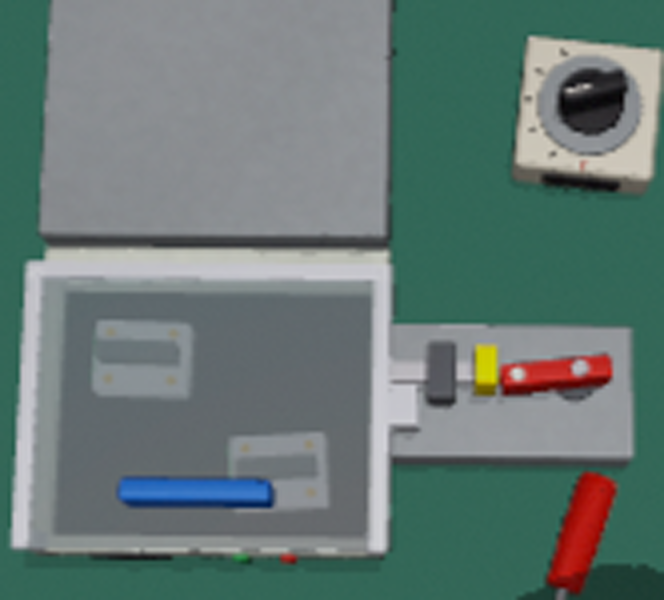

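View pics/cB.png

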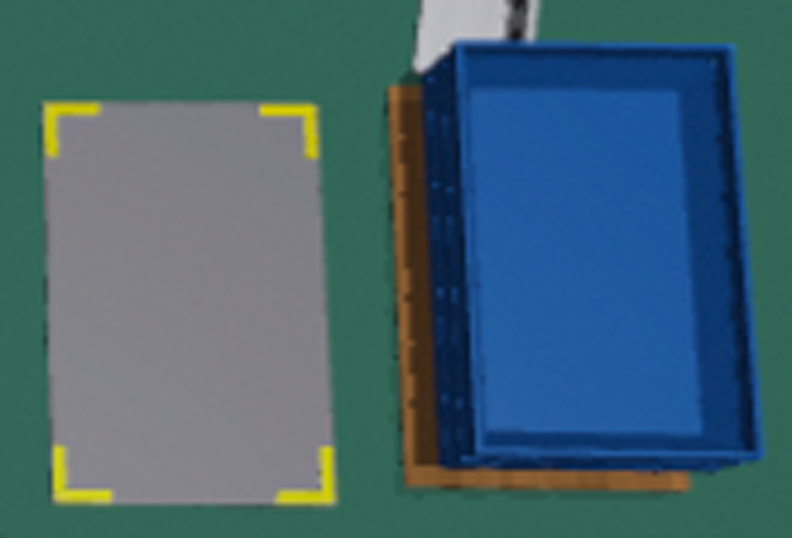

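Crop A (4x, offset 178,140) shows the cover shut with its handle at (195,491). The guide is at (442,370), the yellow tab at (486,368) and the keeper pivot at (580,368), pointing at the tab. The cream pod's knob is at (592,100), and there are two modules at about (143,358) and (278,470). Crop B (4.8x, offset 345,172) shows the mat corners at (43,102), (317,104), (335,503) and (54,503), and the tray's rim corners at (456,43), (733,43), (760,457) and (477,460).

```bash
python3 - <<'E'
import cv2
a=cv2.imread("pics/side0.png")
cv2.imwrite("pics/cC.png",cv2.resize(a[165:257,220:350],None,fx=6,fy=6,interpolation=cv2.INTER_CUBIC))
E
cat > lib.py <<'E'
import numpy as np, cv2
from scipy.optimize import least_squares
from scipy.spatial.transform import Rotation as Rn
from workcell import bot
def px(u,v,off,s): return (np.asarray(u)+.5)/s-.5+off[0],(np.asarray(v)+.5)/s-.5+off[1]
def proj(c,X):
    p=np.atleast_2d(X)@c["R"].T+c["t"]
    return np.c_[c["fx"]*p[:,0]/p[:,2]+c["cx"],c["fy"]*p[:,1]/p[:,2]+c["cy"]]
def ray(c,uv,z):
    uv=np.atleast_2d(uv); d=np.c_[(uv[:,0]-c["cx"])/c["fx"],(uv[:,1]-c["cy"])/c["fy"],np.ones(len(uv))]@c["R"]
    o=-c["R"].T@c["t"]; return o+d*((z-o[2])/d[:,2])[:,None]
def T(p,L):
    "local (x,y,z) -> world for planar pose p=(x,y,yaw)"
    L=np.atleast_2d(L).astype(float); k,s=np.cos(p[2]),np.sin(p[2])
    return np.c_[p[0]+k*L[:,0]-s*L[:,1],p[1]+s*L[:,0]+k*L[:,1],L[:,2]]
def fit(obs,p0):
    "obs: list of (cam,uv,local)"
    f=lambda p: np.concatenate([(proj(c,T(p,L))-uv).ravel() for c,uv,L in obs])
    r=least_squares(f,p0,loss='soft_l1',f_scale=1.5); return r.x,r.fun.reshape(-1,2)
E
```

```text
(no output)
```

View pics/cC.png

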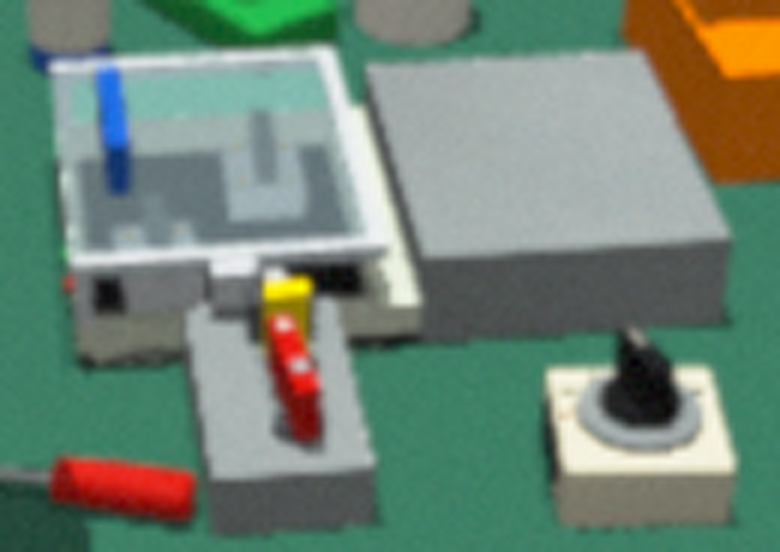

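```bash
cat > m1.py <<'E'
from lib import *
t,s=bot.read_camera("top"),bot.read_camera("side")
def A(l): return np.c_[px(*np.array(l,float).T,(178,140),4)]
def B(l): return np.c_[px(*np.array(l,float).T,(345,172),4.8)]
def C(l): return np.c_[px(*np.array(l,float).T,(220,165),6)]
m=lambda l:np.array(l)/1000.
pr=lambda n,r:print(n,np.round(r[0],4),"\n",np.round(r[1],1).tolist())
fo=[(t,A([(631,327),(632,457),(41,235),(388,237),(442,371)]),m([(55,-265,40),(-30,-265,40),(105,110,62),(105,-110,62),(20,-145,68)])),
 (s,C([(212,475),(373,463),(215,530),(372,520),(645,50),(727,240),(413,257),(368,68)]),m([(-30,-265,40),(55,-265,40),(-30,-265,0),(55,-265,0),(285,110,62),(285,-110,62),(105,-110,62),(105,110,62)]))]
F=fit(fo,[.4,.15,0]); pr("fix",F)
po=[(t,A([(528,37),(661,50),(517,168),(650,180)]),m([(45,45,40),(45,-45,40),(-45,45,40),(-45,-45,40)])),
 (s,C([(546,370),(712,367),(735,470),(562,472),(563,522),(733,520)]),m([(-45,45,40),(45,45,40),(45,-45,40),(-45,-45,40),(-45,-45,0),(45,-45,0)]))]
P=fit(po,[.55,-.1,0]); pr("pod",P)
M=fit([(t,B([(43,102),(317,104),(335,503),(54,503)]),m([(110,75,3),(110,-75,3),(-110,-75,3),(-110,75,3)]))],[.4,-.2,0]); pr("mat",M)
R=fit([(t,B([(456,43),(733,43),(760,457),(477,460)]),m([(105,70,109),(105,-70,109),(-105,-70,109),(-105,70,109)]))],[.4,-.4,0]); pr("tray",R)
print("tray rim side pred",proj(s,T(R[0],m([(105,70,109),(105,-70,109),(-105,-70,109),(-105,70,109)]))).round(0).tolist())
# knob bar: mark-end top & other end
for z in (.07,.08,.09):
    a=ray(t,A([(563,95),(627,80)]),z); b=ray(s,C([(630,332),(662,362)]),z); print("knob",z,a[:,:2].round(3).tolist(),b[:,:2].round(3).tolist())
for n,a,b,z in (("keeper tab-end/pivot/end",[(505,375),(580,368),(611,368)],[(282,322),(300,365)],.084),("tab",[(486,360)],[(288,284)],.088),("handle",[(119,490),(272,490)],[(108,72),(122,140)],.108)):
    q=ray(t,A(a),z); print(n,q[:,:2].round(3).tolist(), ray(s,C(b),z)[:,:2].round(3).tolist())
    f=F[0]; print("   local",[(np.round(np.linalg.solve([[np.cos(f[2]),-np.sin(f[2])],[np.sin(f[2]),np.cos(f[2])]],x[:2]-f[:2])*1000,1)).tolist() for x in q])
E
python3 m1.py
```

```text
fix [ 0.4885  0.1828 -0.0674] 
 [[0.3, 0.0], [0.3, 0.9], [-0.9, -0.3], [-0.1, 0.4], [-0.1, -0.0], [-0.3, 0.2], [0.4, 0.2], [-0.7, 1.1], [0.2, 0.7], [-0.2, -0.5], [1.4, -0.8], [1.7, -0.4], [-0.4, -1.1]]
pod [ 0.6717 -0.0687 -0.1559] 
 [[-0.2, -0.5], [0.9, -0.4], [-0.7, -0.2], [0.9, 0.3], [-0.3, -1.0], [-0.6, -0.9], [0.6, -0.7], [0.4, -0.6], [-0.6, 1.1], [-0.5, 0.9]]
mat [ 0.4932 -0.2107 -0.058 ] 
 [[0.0, -0.1], [-0.1, -0.3], [0.3, 0.4], [-0.2, 0.0]]
tray [ 0.4907 -0.3991 -0.066 ] 
 [[-0.4, -0.3], [-0.3, 0.4], [0.9, 0.6], [-0.1, -0.8]]
tray rim side pred [[333.0, 279.0], [348.0, 322.0], [256.0, 331.0], [250.0, 286.0]]
knob 0.07 [[0.671, -0.049], [0.679, -0.091]] [[0.674, -0.036], [0.683, -0.065]]
knob 0.08 [[0.668, -0.049], [0.676, -0.089]] [[0.669, -0.05], [0.678, -0.078]]
knob 0.09 [[0.665, -0.048], [0.672, -0.088]] [[0.664, -0.063], [0.673, -0.091]]
keeper tab-end/pivot/end [[0.491, -0.001], [0.493, -0.047], [0.492, -0.066]] [[0.49, -0.014], [0.492, -0.053]]
   local [[15.1, -183.5], [20.1, -229.0], [20.4, -247.8]]
tab [[0.5, 0.01]] [[0.499, 0.014]]
   local [[23.5, -171.8]]
handle [[0.43, 0.23], [0.426, 0.141]] [[0.43, 0.22], [0.428, 0.143]]
   local [[-61.1, 43.6], [-59.8, -46.4]]
```

```bash
cat >> lib.py <<'E'
FIX=np.array([.4885,.1828,-.0674]); POD=np.array([.6717,-.0687,-.1559]); MAT=np.array([.4932,-.2107,-.058]); TRAY=np.array([.4907,-.3991,-.066])
def down(a):
    y=np.array([np.cos(a),np.sin(a),0]); z=np.array([0,0,-1.]); return Rn.from_matrix(np.c_[np.cross(y,z),y,z]).as_rotvec()
def pick(a,p,turn=0,p2=None):
    "choose a or a+pi so joint 6 stays small over the turn"
    best=None
    for k in (-1,0,1):
        b=a+k*np.pi; q=[bot.inverse_kinematics(p,down(b)),bot.inverse_kinematics(p if p2 is None else p2,down(b+turn))]
        if any(x is None for x in q): continue
        m=max(abs(x[5]) for x in q)
        if best is None or m<best[0]-1e-6: best=(m,b)
    return best[1]
def over(p,a,h):
    "joint move to height h above p (via present xy raised)"
    c=bot.current_ee_pos()
    if c[2]<h-1e-3: bot.line_to([c[0],c[1],h],max_speed=.25)
    bot.goto([p[0],p[1],h],down(a))
def st(n=""): print(n,"t%.1f"%bot.current_clock(),"ee",np.round(bot.current_ee_pos(),4),"F",np.round(bot.current_contact_force(),1),"M",np.round(bot.current_ft_torque(),2),"op %.3f g %.1f"%(bot.current_opening(),bot.current_grip_force()),"q6 %.2f"%bot.current_joints()[5])
def turn(p,a,da,n):
    for i in range(1,n+1): bot.line_to(p,down(a+da*i/n)); st("turn %.2f"%(da*i/n))
E
python3 - <<'E'
from lib import *
p=np.r_[POD[:2],.058]; yb=-1.376
a=pick(yb+np.pi/2,p,1.25); print(a)
over(p,a,.2); bot.set_gripper(.5,20); st()
bot.line_to(p,max_speed=.12); st(); bot.set_gripper(0,25); st("grip")
turn(p,a,1.22,4)
E
```

```text
0.19479632679489667
 t3.5 ee [ 0.6717 -0.0687  0.2   ] F [ 0.1 -0.7 -0.3] M [ 0.01 -0.12  0.  ] op 0.501 g 0.0 q6 -0.48
 t4.9 ee [ 0.6725 -0.0689  0.0592] F [ 0.6  1.2 -0.7] M [-0.09 -0.11  0.03] op 0.501 g 0.0 q6 -0.48
grip t5.5 ee [ 0.6725 -0.0686  0.0582] F [ 4.1  0.8 -2.1] M [ 0.14 -0.81 -0.03] op 0.153 g 25.0 q6 -0.48
turn 0.30 t5.9 ee [ 0.6722 -0.0687  0.0582] F [ 3.7  0.7 -1.8] M [ 0.08 -0.82  0.04] op 0.148 g 25.0 q6 -0.78
turn 0.61 t6.4 ee [ 0.672  -0.0689  0.0582] F [ 3.2  0.1 -1. ] M [-0.   -0.79 -0.02] op 0.148 g 25.0 q6 -1.08
turn 0.92 t6.8 ee [ 0.6718 -0.0691  0.0582] F [ 2.8 -1.4 -0.2] M [-0.24 -0.66  0.01] op 0.150 g 25.0 q6 -1.39
turn 1.22 t7.3 ee [ 0.6717 -0.0693  0.0582] F [ 2.7 -2.9  1.6] M [-0.57 -0.52 -0.32] op 0.152 g 25.0 q6 -1.69
```

```bash
python3 - <<'E'
from lib import *
p=np.r_[POD[:2],.058]; a=.1948+1.22
turn(p,a,.08,2)
bot.set_gripper(.5); c=bot.read_camera("top")
bot.line_to([*p[:2],.2],max_speed=.25); st("up")
cv2.imwrite("pics/top1.png",bot.read_camera("top")["pixels"])
k=T(FIX,[.02,-.229,.055])[0]; a=pick(FIX[2]+.1,k,1.5); print(k,a)
over(k,a,.2); bot.set_gripper(.45); bot.line_to(k,max_speed=.12); st(); bot.set_gripper(0,25); st("grip")
turn(k,a,1.47,5)
E
```

```text
turn 0.04 t7.5 ee [ 0.6717 -0.0693  0.0582] F [ 1.1 -3.2  1.6] M [-0.75 -0.44 -0.64] op 0.157 g 25.7 q6 -1.73
turn 0.08 t7.8 ee [ 0.6715 -0.0692  0.0582] F [-0.3 -4.2  3. ] M [-0.88 -0.19 -0.75] op 0.166 g 26.6 q6 -1.77
up t9.2 ee [ 0.6708 -0.0685  0.1982] F [-1.4  0.5 -0.4] M [ 0.05 -0.08 -0.  ] op 0.502 g 0.0 q6 -1.78
[ 0.49303167 -0.04702703  0.055     ] 0.032600000000000004
 t12.4 ee [ 0.4937 -0.0473  0.0558] F [-0.6  0.8 -0.4] M [ 0.01 -0.12 -0.03] op 0.447 g 0.0 q6 -0.37
grip t12.9 ee [ 0.4939 -0.0471  0.0553] F [ 4.8  0.4 -1.7] M [ 0.01 -0.69 -0.02] op 0.151 g 25.0 q6 -0.37
turn 0.29 t13.4 ee [ 0.4936 -0.0472  0.0553] F [ 3.9  0.3 -1.9] M [-0.04 -0.68  0.03] op 0.147 g 25.0 q6 -0.66
turn 0.59 t13.8 ee [ 0.4933 -0.0473  0.0553] F [ 3.1 -0.9  1.3] M [-0.22 -0.52  0.05] op 0.151 g 25.0 q6 -0.96
turn 0.88 t14.2 ee [ 0.4931 -0.0475  0.0553] F [ 1.3 -2.5  3. ] M [-0.51 -0.29  0.03] op 0.148 g 25.0 q6 -1.25
turn 1.18 t14.7 ee [ 0.4929 -0.0478  0.0553] F [-0.4 -5.2  5. ] M [-1.01 -0.04  0.08] op 0.147 g 25.0 q6 -1.54
turn 1.47 t15.1 ee [ 0.4929 -0.048   0.0552] F [-1.1 -6.5  3.2] M [-1.11 -0.   -0.01] op 0.145 g 25.0 q6 -1.84
```

```bash
python3 - <<'E'
from lib import *
k=T(FIX,[.02,-.229,.055])[0]; a=.0326+1.47
turn(k,a,.12,3)
bot.set_gripper(.45); bot.line_to([*k[:2],.2],max_speed=.25); st("up")
b=T(FIX,[.02,-.1718,.057])[0]; e=T(FIX,[.02,-.1718-.028,.057])[0]
a=pick(FIX[2],b); over(b,a,.2); cv2.imwrite("pics/top2.png",bot.read_camera("top")["pixels"])
im=bot.read_camera("side")["pixels"]; t1=cv2.imread("pics/top1.png")
r=lambda x:cv2.resize(x,(400,300),interpolation=cv2.INTER_CUBIC)
cv2.imwrite("pics/v1.png",np.hstack([r(t1[135:195,285:365]),r(im[180:255,230:330])]))
E
```

```text
turn 0.04 t15.4 ee [ 0.4929 -0.0481  0.0552] F [-1.6 -7.   3.3] M [-1.17  0.01 -0.49] op 0.152 g 25.4 q6 -1.88
turn 0.08 t15.6 ee [ 0.4927 -0.048   0.0553] F [-1.4 -6.1  4.6] M [-1.17  0.22 -0.66] op 0.164 g 26.1 q6 -1.92
turn 0.12 t15.9 ee [ 0.4926 -0.048   0.0553] F [-3.5 -7.3  5.2] M [-1.16  0.34 -0.77] op 0.164 g 27.2 q6 -1.96
up t17.2 ee [ 0.4922 -0.0467  0.1986] F [ 0.4 -1.  -0.9] M [ 0.06 -0.14 -0.03] op 0.452 g 0.0 q6 -1.96
```

View pics/v1.png

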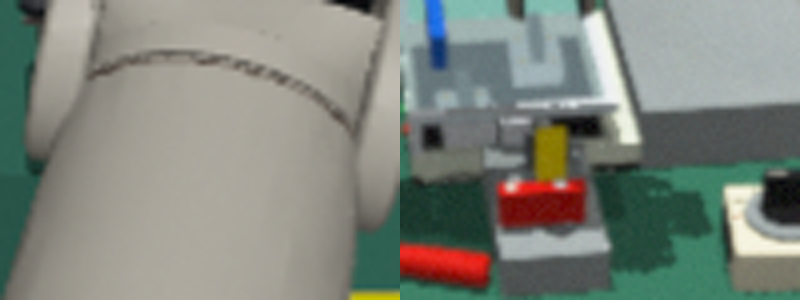

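The keeper now points to the fixture's -x (red bar across at (540,203)), and the knob bar lies along the pod's x. Bolt and cover are next.

```bash
python3 - <<'E'
from lib import *
c=bot.read_camera("side"); print(c["pixels"].shape)
b=T(FIX,[.021,-.1718,.057])[0]; e=T(FIX,[.021,-.1718-.028,.057])[0]
bot.set_gripper(.5); bot.line_to(b,max_speed=.12); st(); bot.set_gripper(0,30); st("grip")
bot.line_to(e,max_speed=.04); st("pulled"); print("travel",(np.array(bot.current_ee_pos())-b)[:2]*1000)
bot.set_gripper(.5); bot.line_to([*e[:2],.2],max_speed=.25)
h=T(FIX,[-.0605,0,.081])[0]; h2=T(FIX,[-.0605+.192,0,.081])[0]
a=pick(FIX[2],h,0,h2); over(h,a,.2); bot.line_to(h,max_speed=.12); st(); bot.set_gripper(0,40); st("grip handle")
cv2.imwrite("pics/side3.png",bot.read_camera("side")["pixels"])
bot.line_to(h2,max_speed=.08); st("slid"); bot.hold(.3); st(); print("travel",(np.array(bot.current_ee_pos())-h)[:2]*1000)
E
```

```text
(420, 560, 3)
 t20.8 ee [0.4986 0.0098 0.0578] F [ 0.2 -0.3  0.5] M [-0.06 -0.13 -0.03] op 0.503 g 0.0 q6 -0.16
grip t21.2 ee [0.4977 0.01   0.0573] F [-3.4 -0.1  5.1] M [0.   0.46 0.09] op 0.255 g 30.0 q6 -0.16
pulled t22.1 ee [ 0.496  -0.0161  0.0573] F [-2.4  7.6  5.2] M [1.26 0.27 0.11] op 0.260 g 30.0 q6 -0.21
travel [ -1.83592758 -26.06701688]
 t25.6 ee [0.4289 0.1869 0.0818] F [1.  0.6 0.2] M [-0.   -0.12 -0.  ] op 0.501 g 0.0 q6 0.22
grip handle t26.2 ee [0.4286 0.1869 0.0812] F [ 2.  -0.2 -0.3] M [-0.05 -0.32  0.18] op 0.152 g 40.0 q6 0.22
slid t28.8 ee [0.6182 0.175  0.0811] F [-9.8  3.8 10.2] M [0.53 1.21 0.16] op 0.152 g 40.0 q6 0.15
 t29.1 ee [0.6182 0.175  0.0811] F [-9.9  4.6  8.8] M [0.56 1.25 0.19] op 0.151 g 40.0 q6 0.15
travel [190.01486119 -11.87532757]
```

```bash
python3 - <<'E'
from lib import *
bot.set_gripper(.5); e=bot.current_ee_pos(); bot.line_to([*e[:2],.2],max_speed=.25)
g=T(TRAY,[0,.0685,.0935])[0]; a=pick(TRAY[2]+np.pi/2,g); over(g,a,.22)
c=bot.read_camera("top")["pixels"]; cv2.imwrite("pics/top4.png",c)
cv2.imwrite("pics/v4.png",cv2.resize(c[125:290,170:345],None,fx=3.6,fy=3.6,interpolation=cv2.INTER_CUBIC))
bot.set_gripper(.4); bot.line_to(g,max_speed=.12); st(); bot.set_gripper(0,40); st("grip")
bot.line_to([*g[:2],g[2]+.03],max_speed=.05); st("lift")
bot.line_to([*g[:2],.24],max_speed=.12); st("up"); 
s=bot.read_camera("side")["pixels"]; cv2.imwrite("pics/side4.png",s)
cv2.imwrite("pics/v5.png",cv2.resize(s[160:400,200:450],None,fx=2.4,fy=2.4,interpolation=cv2.INTER_CUBIC))
E
```

```text
t34.0 ee [ 0.4958 -0.3313  0.0945] F [0.5 0.5 0.4] M [ 0.01 -0.03  0.07] op 0.399 g 0.0 q6 0.85
grip t34.7 ee [ 0.4953 -0.331   0.0937] F [-0.5 -0.8  1.3] M [-0.1   0.05 -0.05] op 0.027 g 39.4 q6 0.85
lift t35.4 ee [ 0.4951 -0.3306  0.1233] F [-0.5  1.  -1.6] M [0.17 0.01 0.02] op 0.030 g 39.6 q6 0.85
up t36.5 ee [ 0.4948 -0.3303  0.2388] F [ 0.1  0.1 -1.9] M [0.17 0.03 0.01] op 0.028 g 39.6 q6 0.85
```

View pics/v4.png

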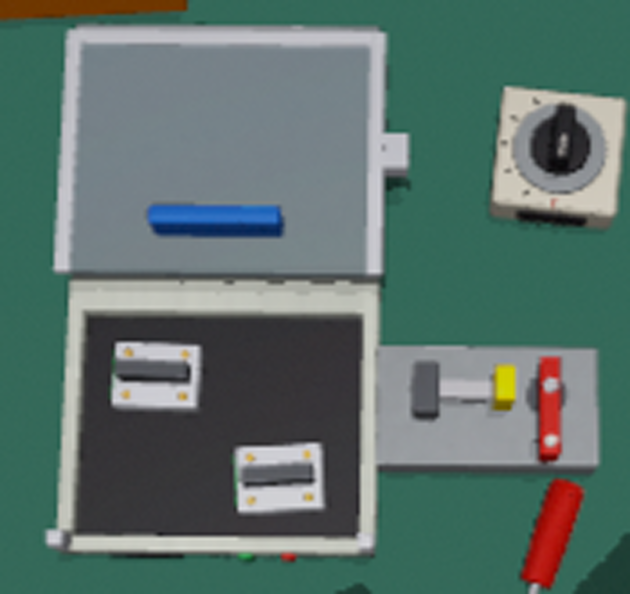

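View pics/v5.png

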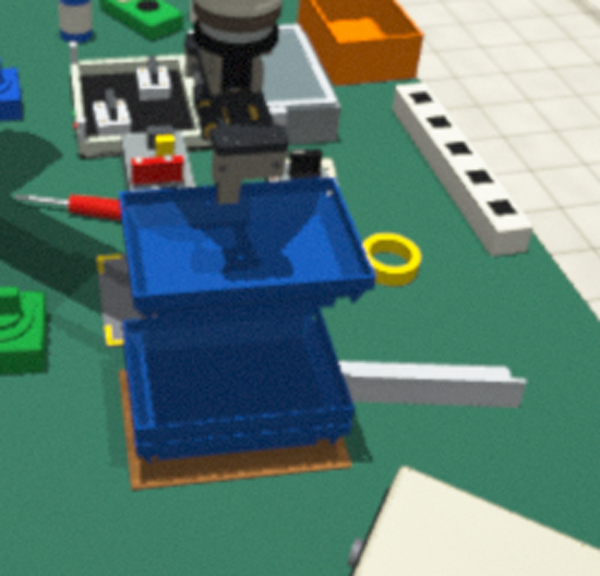

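Knob is off (mark toward the red tick), keeper aside, bolt withdrawn and cover open. The bay holds exactly two modules, at v4 (155,375) and (280,475). The side view shows one tray lifted and two left on the pad.

```bash
python3 - <<'E'
from lib import *
a0=Rn.from_rotvec(bot.current_tool_rot()).as_matrix()[:,1]; print(np.arctan2(a0[1],a0[0]))
g=T(MAT,[0,.0685,.24])[0]; a=pick(MAT[2]+np.pi/2,g); print(a)
bot.line_to(g,down(a),max_speed=.15); st()
bot.line_to([*g[:2],.07],max_speed=.12); bot.line_to([*g[:2],.0475],max_speed=.03); st("low")
for z in (.0465,.0455,.0445):
    bot.line_to([*g[:2],z],max_speed=.03); st()
    if bot.current_contact_force()[2]>2: break
bot.set_gripper(.4); st("rel"); e=bot.current_ee_pos(); bot.line_to([*e[:2],.2],max_speed=.2)
m=T(FIX,[0,0,.2])[0]; over(m,pick(FIX[2],m),.25)
c=bot.read_camera("top")["pixels"]; cv2.imwrite("pics/top5.png",c)
cv2.imwrite("pics/v6.png",cv2.resize(c[175:290,340:510],None,fx=4.7,fy=4.7,interpolation=cv2.INTER_CUBIC))
E
```

```text
-1.636822151432254
-1.6287963267948966
 t38.0 ee [ 0.4972 -0.143   0.24  ] F [-0.1  0.8 -2.6] M [ 0.18  0.02 -0.03] op 0.031 g 39.6 q6 1.12
low t40.5 ee [ 0.4973 -0.1424  0.0476] F [ 0.2 -0.4 -1.8] M [0.13 0.02 0.05] op 0.027 g 39.6 q6 1.12
 t40.7 ee [ 0.4973 -0.1424  0.0466] F [ 0.2 -0.7 -1. ] M [ 0.07 -0.05 -0.02] op 0.026 g 39.6 q6 1.12
 t41.0 ee [ 0.4974 -0.1424  0.0457] F [ 0.5  0.1 -0.6] M [ 0.07 -0.05  0.01] op 0.029 g 39.5 q6 1.12
 t41.2 ee [ 0.4975 -0.1424  0.0456] F [-3.2  1.3  8.2] M [ 0.35  0.56 -0.06] op 0.026 g 39.5 q6 1.12
rel t41.9 ee [ 0.4971 -0.1423  0.0445] F [-0.1 -0.8  0.3] M [ 0.01  0.01 -0.01] op 0.400 g 0.0 q6 1.12
```

View pics/v6.png

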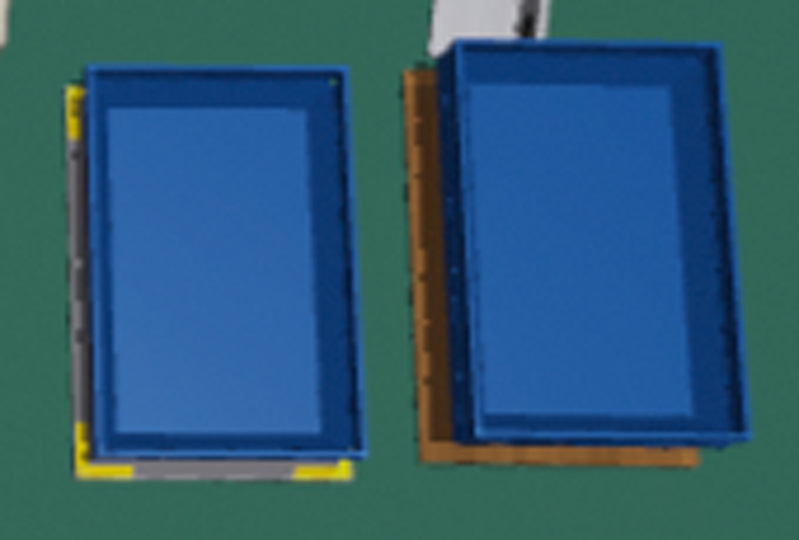

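```bash
python3 - <<'E'
from lib import *
t=bot.read_camera("top"); m=lambda l:np.array(l)/1000.
V=lambda l:np.c_[px(*np.array(l,float).T,(340,175),4.7)]; W=lambda l:np.c_[px(*np.array(l,float).T,(170,125),3.6)]
r=lambda x,y,z:m([(x,y,z),(x,-y,z),(-x,-y,z),(-x,y,z)])
def show(n,o,p0):
    p,f=fit(o,p0); print(n,p.round(4),f.round(1).tolist()); return p
P=show("tray",[(t,V([(88,68),(349,68),(365,457),(93,459)]),r(105,70,61))],MAT)
print("in mat frame mm",((T([0,0,-MAT[2]],[[P[0]-MAT[0],P[1]-MAT[1],0]])[0])*1000).round(1),P[2]-MAT[2])
show("mat",[(t,V([(66,86),(77,479),(353,479)]),m([(110,75,3),(-110,75,3),(-110,-75,3)]))],MAT)
for n,l in (("m0",[(115,342),(200,345),(198,410),(112,407)]),("m1",[(236,448),(321,443),(324,508),(240,514)])):
    q=show(n,[(t,W(l),r(23,30,32))],FIX)
    print("  local",(T([0,0,-FIX[2]],[[q[0]-FIX[0],q[1]-FIX[1],0]])[0]*1000).round(1))
E
```

```text
tray [ 0.4933 -0.2087 -0.0636] [[-0.3, -0.5], [-0.2, 0.1], [0.1, 0.8], [0.3, -0.3]]
in mat frame mm [-0.  2.  0.] -0.005558615663128409
mat [ 0.4932 -0.211  -0.0548] [[-0.1, -0.1], [-0.1, -0.0], [0.2, 0.1]]
m0 [ 0.5238  0.226  -0.0776] [[0.2, 0.3], [0.1, -0.0], [-0.3, -0.3], [-0.1, 0.0]]
  local [32.3 45.5  0. ]
m1 [0.4468 0.1413 0.0139] [[-0.1, 0.1], [0.1, -0.1], [0.3, 0.0], [-0.4, -0.0]]
  local [-38.8 -44.2   0. ]
```

The tray is on the mat within about 2 mm and 0.006 rad, and the stack is unchanged. I'll recheck the modules with the arm clear of the bay.

```bash
cat >> lib.py <<'E'
def modules(img,c):
    poly=proj(c,T(FIX,np.array([(78,98,10),(78,-98,10),(-78,-98,10),(-78,98,10)])/1000.)).astype(np.int32)
    m=np.zeros(img.shape[:2],np.uint8); cv2.fillPoly(m,[poly],255)
    b=((img.min(2)>110)&(m>0)).astype(np.uint8)*255; b=cv2.morphologyEx(b,cv2.MORPH_CLOSE,np.ones((9,9)))
    out=[]
    for k in cv2.findContours(b,cv2.RETR_EXTERNAL,cv2.CHAIN_APPROX_NONE)[0]:
        if cv2.contourArea(k)<200: continue
        w=ray(c,k.reshape(-1,2).astype(float),.032)[:,:2]*1000
        (x,y),(s1,s2),an=cv2.minAreaRect(w.astype(np.float32))
        an=np.radians(an)+(np.pi/2 if s1>s2 else 0)   # yaw of short side (module x)
        an=(an+np.pi/2)%np.pi-np.pi/2
        out.append((x/1000,y/1000,an,s1,s2))
    return sorted(out)
E
python3 - <<'E'
from lib import *
g=T(MAT,[0,0,.25])[0]; bot.goto(g,down(pick(MAT[2],g)))
c=bot.read_camera("top"); cv2.imwrite("pics/top6.png",c["pixels"])
print(np.round(modules(cv2.imread("pics/top4.png"),c),4)); print(np.round(modules(c["pixels"],c),4)); st()
E
```

```text
[[ 4.37800e-01  1.37300e-01 -5.26000e-02  9.46340e+01  6.53227e+01]
 [ 5.24100e-01  2.26100e-01 -5.31000e-02  6.10362e+01  4.64981e+01]]
[[ 4.36500e-01  1.36300e-01 -5.26000e-02  9.68396e+01  6.27855e+01]
 [ 5.24100e-01  2.26100e-01 -5.31000e-02  6.10362e+01  4.64981e+01]]
 t46.0 ee [ 0.4936 -0.2097  0.2501] F [-1.   0.1  0.2] M [-0.03 -0.13  0.  ] op 0.399 g 0.0 q6 -0.57
```

```bash
sed -i 's/(-78,-98,10),(-78,98,10)/(-75,-96,30),(-75,96,30)/' lib.py; python3 - <<'E'
from lib import *
c=bot.read_camera("top")
ms=modules(c["pixels"],c); print(np.round(ms,4))
E
```

```text
[[ 4.44200e-01  1.17700e-01 -5.27000e-02  5.55734e+01  4.53401e+01]
 [ 5.24100e-01  2.26100e-01 -5.31000e-02  6.10362e+01  4.64978e+01]]
```

```bash
python3 - <<'E'
from lib import *
c=bot.read_camera("top")["pixels"]; cv2.imwrite("pics/top7.png",c)
cv2.imwrite("pics/v7.png",cv2.resize(c[200:285,175:285],None,fx=6,fy=6,interpolation=cv2.INTER_CUBIC))
E
```

```text
(no output)
```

View pics/v7.png

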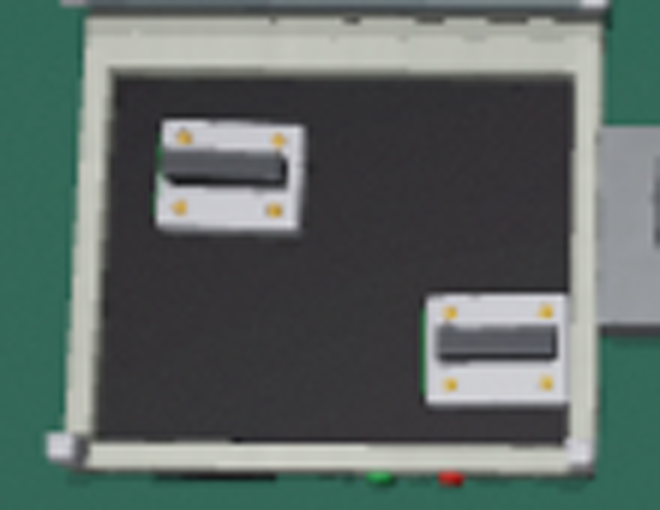

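Module 1 has been knocked right, up against the right wall, and still stands upright. Its base corners are now at v7 (427,295), (568,295), (568,404) and (427,404). Module 0 is unchanged. I'll pick both.

```bash
cat >> lib.py <<'E'
def pickplace(q,dest,n=""):
    p=np.r_[q[:2],.037]; d=T(dest,[0,0,.054])[0]
    a=pick(q[2],p); b=a+dest[2]-q[2]
    over(p,a,.2); bot.set_gripper(.35); bot.line_to([*p[:2],.07],max_speed=.15); bot.line_to(p,max_speed=.05); st(n+" at"); bot.set_gripper(0,40); st(n+" grip")
    zp=bot.current_ee_pos()[2]; bot.line_to([*p[:2],.2],max_speed=.12); st(n+" up")
    bot.line_to([*d[:2],.2],down(b),max_speed=.2); bot.line_to([*d[:2],.075],max_speed=.12)
    z0=zp+.017
    for z in (z0+.002,z0+.001,z0,z0-.001,z0-.002):
        bot.line_to([*d[:2],z],max_speed=.03)
        if bot.current_contact_force()[2]>2: break
    st(n+" down"); bot.set_gripper(.32); bot.line_to([*d[:2],.2],max_speed=.15); st(n+" rel")
E
python3 - <<'E'
from lib import *
t=bot.read_camera("top"); W=lambda l:np.c_[px(*np.array(l,float).T,(175,200),6)]
r=np.array([(23,30,32),(23,-30,32),(-23,-30,32),(-23,30,32)])/1000.
q,f=fit([(t,W([(427,295),(568,295),(568,404),(427,404)]),r)],[.46,.12,-.06]); print(q.round(4),f.round(1).tolist())
fn,_=fit([(t,W([(438,325),(557,325),(557,360),(438,360)])[:2],np.array([(6,25,56),(6,-25,56)])/1000.)],q); print("fin",fn.round(4))
im=bot.read_camera("top")["pixels"]; print(np.abs(im[240:275,240:275].astype(int)-cv2.imread("pics/top7.png")[240:275,240:275]).mean())
TP=np.array([.4933,-.2095,-.06]); d=T(TP,[-.045,0,0])[0]; pickplace(q,[d[0],d[1],TP[2]],"m1")
c=bot.read_camera("top"); print(np.round(modules(c["pixels"],c),4)); cv2.imwrite("pics/top8.png",c["pixels"])
E
```

```text
[ 0.4446  0.1163 -0.0484] [[-0.1, 0.0], [0.2, -0.1], [0.2, -0.0], [-0.3, 0.1]]
fin [ 0.4454  0.1149 -0.0531]
0.6195918367346939
m1 at t49.6 ee [0.4448 0.1163 0.0371] F [ 1.  -0.1  0.7] M [-0.02 -0.11  0.05] op 0.351 g 0.0 q6 0.04
m1 grip t50.0 ee [0.4448 0.1163 0.0373] F [-0.7  1.2  1.8] M [-0.03 -0.07  0.04] op 0.124 g 40.0 q6 0.04
m1 up t51.5 ee [0.444  0.1162 0.1991] F [ 0.  -0.8 -1.9] M [ 0.01 -0.08  0.03] op 0.125 g 40.0 q6 0.04
m1 down t56.0 ee [ 0.4484 -0.2068  0.0543] F [-3.6  1.6  6.8] M [0.36 0.56 0.01] op 0.131 g 40.0 q6 -0.62
m1 rel t57.6 ee [ 0.4478 -0.2064  0.1989] F [ 0.7 -1.2 -0.3] M [-0.03 -0.13  0.01] op 0.320 g 0.0 q6 -0.62
[[ 5.24100e-01  2.26100e-01 -5.31000e-02  6.10362e+01  4.64986e+01]]
```

```bash
python3 - <<'E'
from lib import *
TP=np.array([.4933,-.2095,-.06]); d=T(TP,[.045,0,0])[0]; pickplace([.5239,.226,-.068],[d[0],d[1],TP[2]],"m0")
h=T(FIX,[0,0,.25])[0]; over(h,pick(FIX[2],h),.25)
c=bot.read_camera("top")["pixels"]; cv2.imwrite("pics/top9.png",c); s=bot.read_camera("side")["pixels"]
r=lambda x:cv2.resize(x,(400,460),interpolation=cv2.INTER_CUBIC)
cv2.imwrite("pics/v9.png",np.hstack([r(c[180:295,345:445]),r(s[245:360,235:335])]))
E
```

```text
m0 at t61.5 ee [0.5241 0.2261 0.0372] F [-0.4 -0.8 -0.6] M [-0.05 -0.02  0.  ] op 0.351 g 0.0 q6 0.26
m0 grip t62.0 ee [0.5242 0.226  0.0373] F [0.3 0.  1.4] M [-0.07 -0.11 -0.  ] op 0.126 g 40.0 q6 0.26
m0 up t63.5 ee [0.5233 0.2259 0.199 ] F [-0.4 -0.4 -2.5] M [-0.04 -0.08  0.04] op 0.129 g 40.0 q6 0.26
m0 down t68.5 ee [ 0.5383 -0.2122  0.0543] F [-3.5  2.   6.4] M [ 0.29  0.42 -0.01] op 0.128 g 40.0 q6 -0.52
m0 rel t70.1 ee [ 0.5376 -0.2118  0.1987] F [-0.8 -0.4  0.1] M [-0.01 -0.13  0.01] op 0.320 g 0.0 q6 -0.52
```

View pics/v9.png

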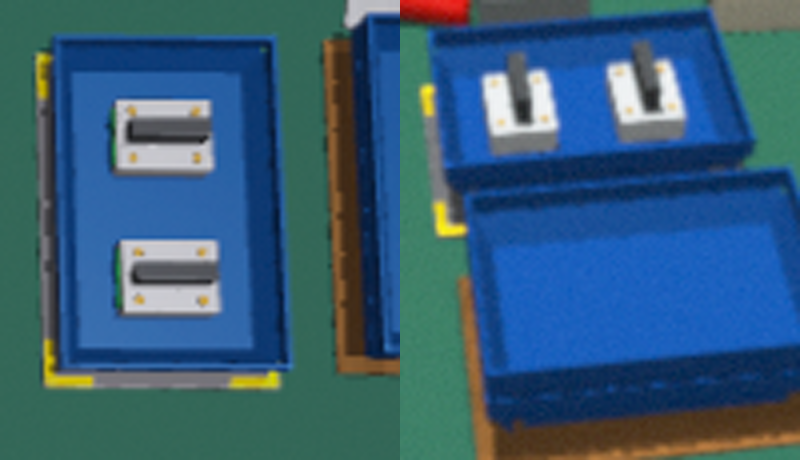

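Both modules stand upright on the tray floor, at left-panel (163,135) and (169,277). Now to close the cover and bolt.

```bash
python3 - <<'E'
from lib import *
h=T(FIX,[-.0625,0,.081])[0]; h2=T(FIX,[-.0605+.190,0,.081])[0]
a=pick(FIX[2],h,0,h2); over(h2,a,.25); bot.set_gripper(.5); bot.line_to(h2,max_speed=.12); st(); bot.set_gripper(0,40); st("grip")
s0=np.array(bot.current_ee_pos()); bot.line_to(h,max_speed=.08); bot.hold(.3); st("shut"); print(np.linalg.norm((np.array(bot.current_ee_pos())-s0)[:2]))
bot.set_gripper(.5); bot.line_to([*h[:2],.2],max_speed=.25)
b=T(FIX,[.018,-.1718-.026,.057])[0]; e=T(FIX,[.018,-.1718+.002,.057])[0]
a=pick(FIX[2],b); over(b,a,.2); bot.set_gripper(.5); bot.line_to(b,max_speed=.12); st(); bot.set_gripper(0,30); st("grip")
s0=np.array(bot.current_ee_pos()); bot.line_to(e,max_speed=.04); bot.hold(.3); st("home"); print(np.linalg.norm((np.array(bot.current_ee_pos())-s0)[:2]))
bot.set_gripper(.5); bot.line_to([*e[:2],.22],max_speed=.25)
bot.set_joints([-1.524,0.158,1.597,0,1.386,-0.21]); st("away")
c=bot.read_camera("top")["pixels"]; cv2.imwrite("pics/v10.png",cv2.resize(c[70:300,85:505],None,fx=1.9,fy=1.9,interpolation=cv2.INTER_CUBIC))
E
```

```text
t74.6 ee [0.6184 0.1742 0.082 ] F [-0.5 -0.7 -0.2] M [-0.06 -0.01  0.02] op 0.495 g 0.0 q6 0.15
grip t75.2 ee [0.6178 0.1741 0.0811] F [ 1.2 -0.1  1.3] M [-0.02 -0.11  0.14] op 0.149 g 40.0 q6 0.15
shut t78.1 ee [0.4285 0.186  0.0811] F [ 14.8  -4.6 -10.9] M [-0.82 -2.07  0.17] op 0.149 g 40.0 q6 0.22
0.18969998204112318
 t82.0 ee [ 0.4939 -0.016   0.0578] F [ 0.3  0.2 -0.2] M [-0.03 -0.04 -0.01] op 0.498 g 0.0 q6 -0.21
grip t82.4 ee [ 0.496  -0.0161  0.0578] F [ 9.2  0.6 -6.1] M [ 0.06 -1.39  0.11] op 0.261 g 30.0 q6 -0.21
home t83.6 ee [0.4976 0.01   0.0578] F [ 7.5 -6.9 -5.9] M [-1.19 -1.06  0.09] op 0.258 g 30.0 q6 -0.15
0.026151150581431637
away t87.3 ee [ 0.147  -0.5559  0.2148] F [ 0.1  0.2 -0.3] M [0.   0.02 0.04] op 0.501 g 0.0 q6 -0.21
```

View pics/v10.png

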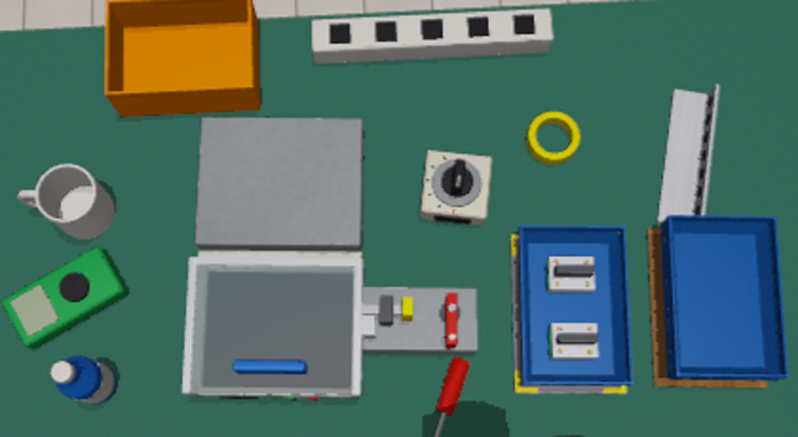

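The picture shows the knob off at (458,180), the cover shut and the bolt tab at the guide (407,308). The keeper is aside at (451,320), the tray with both modules is on the mat, and the bystanders look undisturbed.

```bash
python3 -c "
from workcell import bot
print(bot.job_done())"
```

```text
the job is handed in; nothing more can be done
None
```

The job is handed in at about 87 s: knob turned off first, fixture unlocked and emptied, top tray on the mat (measured within about 2 mm of centre) with both modules upright, cover shut and bolt home, and nothing else seen to have moved.

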